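# Set the beam selector to the slit and start the reading

### The arm

A 6-joint arm with a two-finger parallel gripper is mounted at the origin on a cart in front of the work surface, level with it; the furniture and walls round the work are solid. World frame = base frame: x ahead of the robot, y to its left, z up, the work surface at z = 0. Lengths are in m, angles in rad, forces in N, time in s.
With the tool pointing down it reaches from about 0.375 to 0.975 m from the base axis. Payload 3.8 kg.
Tool frame: the origin (TCP) lies on the centre line of the jaws, within the pads' length; the fingertips stand 25 mm ahead of it and the grasp point (between the pads) lies 6 mm ahead of it; z points along the fingers, y is the direction in which the jaws open and shut (so a half turn about z gives the same grasp; the last joint's range is limited). The gripper opens to 85 mm and grips with 20 to 120 N. Pads are 22 mm wide; open, the fingers measure 114 mm over their backs; the gripper's body (76 mm by 85 mm) begins 54 mm behind the grasp point. The pads swing forward as they close: fully open they stand 13 mm farther back than shut.
Start: joints at [-1.146, 0.264, 1.604, -0, 1.274, -0.037], TCP at [0.301, -0.604, 0.256] pointing down, gripper open.
Joint ranges: [-2.63, 2.63], [-0.94, 2.18], [0.31, 2.57], [-1.31, 4.45], [0, 2.66], [-2.55, 2.55]. Speed limits (rad/s): [2.57, 2.57, 3.14, 3.14, 3.14, 3.14].

### API

Orientations are given as a rotation vector (axis times angle).
In Python, from workcell import bot gives the robot as it stands.
- The arm moves only by the tool servo_tool, never from a script. Its argument "moves" is a list of rows, each a list of 3 entries, a list of its own where there are three numbers: the closure in counts, from 0 (fully open) to 255 (shut), then the shift along the tool's x, y, z in m, then the turn about the tool's z in rad. A call has exactly 8 rows; each row shifts and turns the pose as measured when the row begins, along the tool's axes as they then stand; what a row does not reach is not made up. A row lasts 1/12 s, in which the tool goes at most 41.7 mm and 7.16 degrees, less where a joint would pass 70% of its speed; a pose out of reach is approached as far as the arm can. A call is refused whole if a number of a shift passes 0.0417 or a number of a turn 0.125, either way. A call with a gripper value outside its range is refused whole. The fingers move at their own pace and stop on an object; "newtons" is the grip in N (left out, the last holds). Time passes only in rows, so rows that do not move let the fingers close, or fill a call up. It gives the time, the measured TCP pose, the force and the opening at its end, in the units of the state.
- bot.read_state(): the state, without advancing time (a new reading comes with each control period).
- bot.read_camera(name): name is "side" or "top" or "wrist"; returns a dict with "pixels" (400x640x3 uint8, red, green, blue), "depth" (400x640 float32, m along the optical axis (not along the pixel's ray), 0 where there is no reading), "intrinsics" (3x3 intrinsics, pixels), "dist" ([k1, k2, p1, p2, k3] as OpenCV has them; the pictures are not rectified), "R" (3x3) and "t" (3): a world point X has camera coordinates R X + t. Camera axes: x right, y down, z forward; pixel columns grow to the right and rows downward; lengths in m; the calibration is good to about 2 mm. A picture is of the moment at which its call begins.
- bot.finish_job(): hands the job in, once; it reports no verdict.
The state is a dict: "time": time; "q": joint angles; "joint_vel": joint speeds; "joint_torque": joint torques, N m; "tool_pos": TCP position; "tcp_rot": TCP orientation; "wrist_force": force on the tool from outside, world axes, zero at the start; "torque": the same for the moment, N m; "width": opening from 0.0 (shut) to 1.0 (fully open).
Only numpy, scipy, OpenCV 4.12 (cv2) and the standard library are available. Lean on these libraries where they do the work, as an engineer would, in place of code of your own. Each camera call takes 0.05 s, during which the arm holds its last target.

### The job

With your fingertips, push the upright tab of the beam selector round until it points at the middle of the slit label (the white disc with the single straight black bar), then press the round start button fully down and let it go. Only push: do not lift the selector off its spindle, do not press the button before the tab points at the slit, and leave the petri dishes, the beaker and the marker pen where they are.

Things in the scene. Friction and masses are not known exactly. Their poses are not given: they have to be found in the camera images.
- dial_axis (a point): the axis of the selector on the top face of its housing. The housing is a fixed white box, 240 (x) x 250 (y) x 45 mm high, standing on the worktop; this point is the middle of its top face, 45 mm above the worktop. The axes are the housing's: z up, -x towards its front, which roughly faces the robot (turned up to 0.3 rad). On the housing turns a flat grey disc, 88 mm in diameter, its top 10 mm above this face; a 24 mm hub in its middle rises to 21 mm
- tab (a point): middle of the upright grey tab on the rim of the disc, 60 mm from the axis and 30 mm above the housing's top. The tab is a rounded upright plate, 26 mm along the radius (47 to 73 mm from the axis), 12 mm thick, its top 40 mm above the housing's top. It is pushed sideways, round the axis, either way, with about 3 N; it stays where it is left (stiff bearing, no click stops)
- tab_aim (a point): the point the tab points at: on the line from the axis through the middle of the tab, 95 mm from the axis, just above the housing, at the radius of the label centres; nothing solid is there
- selector (a joint): angle of the selector about its vertical axis, rad: 0 when the tab is at the middle of the housing's front (-x), positive counter-clockwise seen from above; stops at -2.9 and 2.9 (the middle of the back cannot be passed). It starts between -0.5 and 0.5, where there is no label; the four labels are at -2.51, -1.26, 1.26 and 2.51, in an order that changes
- selector_lift (a joint): how far the selector is lifted off its spindle, m; 0 when seated. It is held down only by its own weight, about 0.5 kg
- mark_slit (a point): middle of the slit label, 3 mm above the housing's top: a white disc, 34 mm across, 2 mm thick, with one straight black bar, 22 x 5.5 mm. It lies at one of the four stations, 95 mm from the axis
- mark_cross (a point): middle of the label with a black cross of two bars; same disc, another station
- mark_pinhole (a point): middle of the label with a small black dot, 9 mm across; same disc, another station
- mark_wide (a point): middle of the label with a large black dot, 22 mm across; same disc, another station
- start_top (a point): middle of the top of the round grey start button, 26 mm across, in a low collar on the right front corner of the housing (housing frame: 92 mm to the front, 95 mm to the right of the axis). It is pressed straight down 6 mm against a spring, 5 N when fully down, and springs back
- start (a joint): travel of the start button, m: 0 released, 0.006 fully down; it counts as pressed beyond 0.004
- petri_mid (a point): middle of a loose stack of petri dishes, 82 mm across, 22 mm high, left of the housing
- beaker_mid (a point): middle of a loose clear beaker, 51 mm across, 69 mm high, right of the housing
- marker_mid (a point): middle of a loose marker pen, 12 mm thick, 134 mm long, lying to the right of the housing

How it is judged:
On the way, in this order (a step that is already met when the one before it is completed fails the run):
1. the tab points at the slit label (within 10 mm at the label) and is at rest (horizontal distance between tab_aim and mark_slit below 0.01 m and velocity of joint selector between -0.05 and 0.05 rad/s), for 0.3 s.
2. the start button is pressed, with the tab at the slit (horizontal distance between tab_aim and mark_slit below 0.01 m and value of joint start above 0.004 m), for 0.05 s.
At the end, for the whole second after the job is handed in: the tab points at the slit label (the point 95 mm out along the tab within 10 mm of the label's middle) and is at rest, the selector is seated (within 2 mm), and the start button is released (within 1 mm) (horizontal distance between tab_aim and mark_slit below 0.01 m and value of joint start below 0.001 m and value of joint selector_lift below 0.002 m and velocity of joint selector between -0.02 and 0.02 rad/s); the robot touches nothing.
It fails at once if the selector is lifted off its spindle by more than 6 mm (value of joint selector_lift above 0.006 m).
It fails at once if the start button is pressed while the tab does not point at the slit (not (horizontal distance between tab_aim and mark_slit below 0.01 m) and value of joint start above 0.004 m).
It fails at once if the petri dish stack is moved by more than 20 mm (distance of petri_mid from where it was at the start of the episode above 0.02 m).
It fails at once if the beaker is moved by more than 20 mm (distance of beaker_mid from where it was at the start of the episode above 0.02 m).
It fails at once if the marker pen is moved by more than 20 mm (distance of marker_mid from where it was at the start of the episode above 0.02 m).
It also fails if it takes over 51 s, if anything falls off the work surface, if the arm or the gripper's body presses on something with over 40 N, if the wrist force passes 120 N, or if a joint passes its speed limit or range.

## Working session

There is one attempt and no reset: what is moved stays moved. The work goes in short steps, Python scripts to look and compute and a tool call to move; the robot and the scene stay as the last step left them, time stands still between calls to the robot, and variables do not carry over. Pictures are saved under pics/ and viewed, and the job is handed in when it is done.

Besides the shell and the picture viewer there is one more tool, called after "Call:" as name(argument=value, ...), one argument or row to a line, values as JSON. servo_tool: Moves the arm, as the interface text tells. Its arguments: {"type":"object","properties":{"moves":{"type":"array","items":{"type":"array"}},"newtons":{"type":"number"}},"required":["moves"]}

```bash
mkdir -p pics
python3 - <<'E'
from workcell import bot
import cv2
s=bot.read_state(); print({k:(v if not hasattr(v,'round') else v) for k,v in s.items()})
for n in ("top","side"):
    c=bot.read_camera(n); cv2.imwrite(f"pics/{n}0.png",c["pixels"][:,:,::-1]); print(n,c["intrinsics"],c["dist"],c["R"],c["t"])
E
```

```text
{'time': 0.0, 'q': array([-1.14591173e+00,  2.64744720e-01,  1.60537122e+00, -7.27244988e-06,
        1.27364766e+00, -3.68926530e-02]), 'joint_vel': array([-0.00043012,  0.0017882 ,  0.00032722, -0.00044419, -0.00172025,
       -0.00062206]), 'joint_torque': array([ 6.35746183e-04, -5.15116811e+01, -3.67311716e+01, -2.49517552e-04,
        1.29612905e-02, -2.58025989e-05]), 'tool_pos': array([ 0.30046923, -0.60370257,  0.25496911]), 'tcp_rot': array([-3.05615232e+00, -7.18446485e-01,  6.67667279e-04]), 'wrist_force': array([-0.11037028,  0.81162662,  0.52951686]), 'torque': array([-0.05986353, -0.00997305,  0.0327333 ]), 'width': 1.0008186356309015}
top [[414.5583495    0.         320.37524529]
 [  0.         414.5583495  203.0931353 ]
 [  0.           0.           1.        ]] [-0.03502227  0.          0.          0.          0.        ] [[ 0.00179745 -0.99985324 -0.0170375 ]
 [-0.98495964  0.0011735  -0.1727806 ]
 [ 0.17277524  0.01709182 -0.98481297]] [-0.01329645  0.57136772  0.94800724]
side [[367.04193804   0.         317.65012388]
 [  0.         367.04193804 196.37866171]
 [  0.           0.           1.        ]] [0.02080549 0.         0.         0.         0.        ] [[ 0.99833677  0.05606572  0.01342884]
 [ 0.04281838 -0.5651056  -0.8239067 ]
 [-0.03860421  0.82311135 -0.56656634]] [-0.59785791  0.04863578  1.07679508]
```

View pics/top0.png

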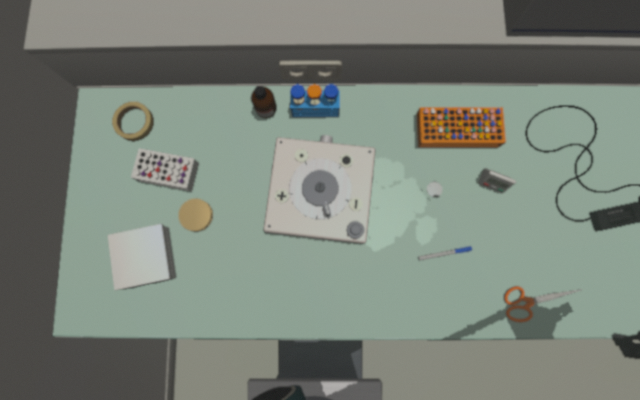

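View pics/side0.png

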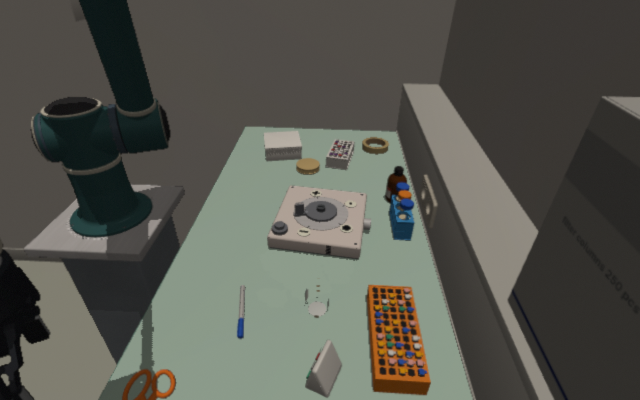

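Top view: the housing is centred near (320,190), with the tab at about (327,210). The slit label is near (355,204), the cross at (281,196), the pinhole at (301,155), the wide dot at (346,160) and the button at (355,230). Next I'll measure these precisely.

```bash
cat > h.py <<'E'
import numpy as np, cv2
from workcell import bot
def ray(c,uv,z):
    p=cv2.undistortPoints(np.array([[uv]],float),c["intrinsics"],c["dist"])[0,0]
    d=c["R"].T@np.array([p[0],p[1],1]); o=-c["R"].T@c["t"]
    return o+d*(z-o[2])/d[2]
def proj(c,X):
    return cv2.projectPoints(np.array(X,float).reshape(-1,1,3),cv2.Rodrigues(c["R"])[0],c["t"],c["intrinsics"],c["dist"])[0][:,0]
E
python3 - <<'E'
from h import *
c=bot.read_camera("top"); s=bot.read_camera("side")
a=c["pixels"][125:255,250:390,::-1]; cv2.imwrite("pics/tz.png",cv2.resize(a,None,fx=5,fy=4.5,interpolation=cv2.INTER_CUBIC) if 0 else cv2.resize(a,(700,600) if 0 else (644,598),interpolation=cv2.INTER_CUBIC))
b=s["pixels"][175:260,260:380,::-1]; cv2.imwrite("pics/sz.png",cv2.resize(b,(720,510),interpolation=cv2.INTER_CUBIC))
# white housing mask by height
K=c["intrinsics"];v,u=np.mgrid[0:400,0:640]
p=cv2.undistortPoints(np.stack([u,v],-1).reshape(-1,1,2).astype(float),K,c["dist"]).reshape(400,640,2)
P=np.dstack([p,np.ones((400,640))])*c["depth"][...,None]
W=(P-c["t"])@c["R"]
m=((W[...,2]>0.035)&(W[...,2]<0.1)&(u>255)&(u<385)&(v>128)&(v<255)).astype(np.uint8)
m=cv2.morphologyEx(m,cv2.MORPH_OPEN,np.ones((9,9)))
cn=max(cv2.findContours(m,0,2)[0],key=cv2.contourArea)
r=cv2.minAreaRect(cn); bx=cv2.boxPoints(r)
print(r); B=[ray(c,q,0.045) for q in bx]; print(np.round(B,4)); print("ctr",np.mean(B,0))
print([np.linalg.norm(B[i]-B[i-1]) for i in range(4)])
print("median top z",np.median(W[...,2][m>0]))
m2=(W[...,2]>0.07)&(m>0); print("tab px",np.argwhere(m2)[:, ::-1].mean(0),m2.sum(),np.median(W[m2],0))
E
```

```text
((319.8077392578125, 189.59178161621094), (103.58333587646484, 96.65068054199219), 6.483073711395264)
[[ 0.5026  0.1246  0.045 ]
 [ 0.7431  0.1036  0.045 ]
 [ 0.7118 -0.1522  0.045 ]
 [ 0.4747 -0.1211  0.045 ]]
ctr [ 0.60807082 -0.0112727   0.045     ]
[np.float64(0.2473122752042146), np.float64(0.24144290585511674), np.float64(0.25768258596731486), np.float64(0.23909541220363528)]
median top z 0.04457238715863443
tab px [326.94827586 209.72413793] 58 [ 0.54914881 -0.02907876  0.08347164]
```

View pics/tz.png

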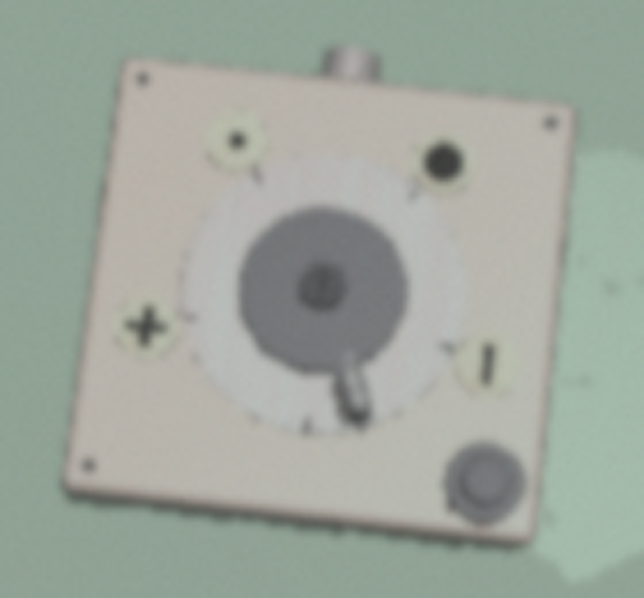

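View pics/sz.png

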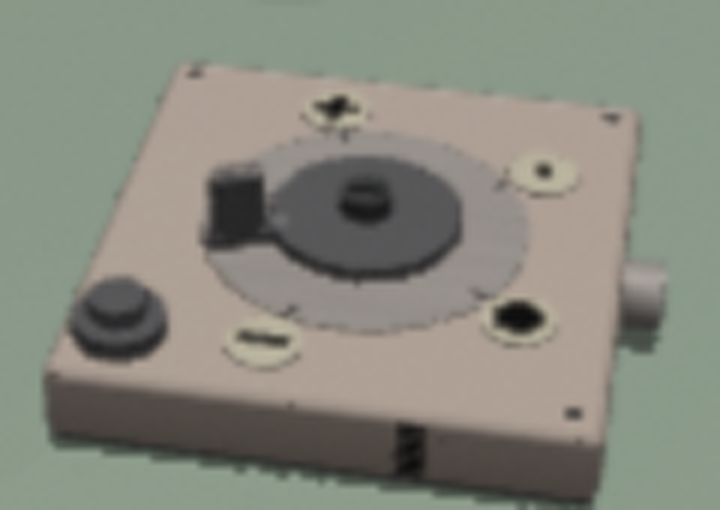

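The zoomed top view shows the slit bar at (355.6,203.9), the cross at (281.6,195.5), the pinhole at (301.4,155.3), the wide dot at (346.2,160) and the hub at (320,187.5), all in full-frame pixels. I'll fit the axis and yaw from the four labels.

Run:
```python
from h import *
c=bot.read_camera("top"); s=bot.read_camera("side")
g=c["pixels"].max(2).astype(float); gs=s["pixels"].max(2).astype(float)
def blob(g,uv,r):
    u,v=uv; y0,x0=int(round(v))-r,int(round(u))-r
    w=g[y0:y0+2*r+1,x0:x0+2*r+1]; w=np.clip(np.percentile(w,75)*0.75-w,0,None)
    y,x=np.mgrid[y0:y0+2*r+1,x0:x0+2*r+1]; return np.array([(w*x).sum(),(w*y).sum()])/w.sum()
T=dict(cross=(281.6,195.5),pin=(301.4,155.3),wide=(346.2,160),slit=(355.6,203.9))
S=dict(cross=(260+337/6,175+107/6),pin=(260+543/6,175+171/6),wide=(260+518/6,175+317/6),slit=(260+262/6,175+338/6))
A=dict(cross=-1.26,pin=-2.51,wide=2.51,slit=1.26)
for cam,gg,D in ((c,g,T),(s,gs,S)):
    pts=[];ref=[]
    for k,uv in D.items():
        b=blob(gg,uv,6 if k=='wide' else 4); X=ray(cam,b,0.048); pts.append(X[:2]); ref.append(0.095*np.array([-np.cos(A[k]),-np.sin(A[k])]))
        print(k,np.round(b,1),X.round(4))
    pts=np.array(pts);ref=np.array(ref)
    a=pts-pts.mean(0); b=ref-ref.mean(0)
    yaw=np.arctan2((b[:,0]*a[:,1]-b[:,1]*a[:,0]).sum(),(a*b).sum())
    R=np.array([[np.cos(yaw),-np.sin(yaw)],[np.sin(yaw),np.cos(yaw)]]); t=pts.mean(0)-R@ref.mean(0)
    print("axis",t.round(4),"yaw",yaw,"res mm",((pts-(ref@R.T+t))*1e3).round(1).tolist())
    print("slit",(R@ref[3]+t).round(4),"start",(R@np.array([-.092,-.095])+t).round(4))
print("hub top",ray(c,(320.0,187.3),0.066))
print("tabtop",ray(c,(326.9,209.7),0.083), "tab side",ray(s,(260+236/6,175+172/6),0.085))
print("button top", ray(c,(250+487/4.6,125+478/4.6),.055),ray(s,(260+118/6,175+296/6),.055))
```

```text
cross [281.3 195.6] [0.5903 0.0816 0.048 ]
pin [301.1 155.1] [0.6917 0.0346 0.048 ]
wide [345.9 159.8] [ 0.6794 -0.0755  0.048 ]
slit [355.5 203.4] [ 0.5707 -0.0977  0.048 ]
axis [ 0.6093 -0.0116] yaw -0.11203249223749696 res mm [[-0.3, 0.1], [-0.1, -0.9], [0.1, 0.4], [0.3, 0.5]]
slit [ 0.5704 -0.0982] start [ 0.5073 -0.0957]
cross [315.5 192.6] [0.5874 0.0804 0.048 ]
pin [350.1 203.5] [0.6894 0.0325 0.048 ]
wide [345.9 227.4] [ 0.6766 -0.0762  0.048 ]
slit [303.9 230.7] [ 0.5682 -0.0977  0.048 ]
axis [ 0.6067 -0.0125] yaw -0.11484178780220886 res mm [[-0.9, -0.3], [0.1, -1.9], [0.1, 0.8], [0.7, 1.3]]
slit [ 0.5675 -0.0991] start [ 0.5044 -0.0964]
hub top [ 0.60670118 -0.01243822  0.066     ]
tabtop [ 0.54995202 -0.02884851  0.083     ] tab side [ 0.55034146 -0.03067027  0.085     ]
button top [ 0.50833444 -0.09727491  0.055     ] [ 0.50377421 -0.08480429  0.055     ]
```

Both views agree: axis ≈ (0.608,-0.012), yaw ≈ -0.113, tab at selector angle ≈ +0.40 (radius 60 mm, as it should be), slit at +1.26. I'll shut the gripper and travel high.

Call:
servo_tool(
  moves=[
    [255, [0.03, -0.027, 0], 0],
    [255, [0.03, -0.027, 0], 0],
    [255, [0.03, -0.027, 0], 0],
    [255, [0.03, -0.027, 0], 0],
    [255, [0.03, -0.027, 0], 0],
    [255, [0.03, -0.027, 0], 0],
    [255, [0.03, -0.027, 0], 0],
    [255, [0.03, -0.027, 0], 0],
  ],
  newtons=40,
)

```text
time: 0.97
tool_pos: [0.4197, -0.3017, 0.2532]
tcp_rot: [3.061, 0.697, -0.002]
wrist_force: [0.5, 0.3, -0.0]
width: 0.001
```

Call:
servo_tool(
  moves=[
    [255, [0.03, -0.027, 0], 0],
    [255, [0.03, -0.027, 0], 0],
    [255, [0.03, -0.027, 0], 0],
    [255, [0.03, -0.027, 0], 0],
    [255, [0.03, -0.027, 0], 0],
    [255, [0.03, -0.027, 0], 0],
    [255, [0, 0, 0.02], 0.085],
    [255, [0, 0, 0.02], 0.085],
  ],
)

```text
time: 1.63
tool_pos: [0.5188, -0.0615, 0.2193]
tcp_rot: [3.105, 0.44, 0.026]
wrist_force: [0.5, -0.7, -0.7]
width: 0.0
```

```bash
cat > st.py <<'E'
from h import *
from scipy.spatial.transform import Rotation as Ro
A=np.array([0.608,-0.012]); 
def st(az=None):
    s=bot.read_state(); R=Ro.from_rotvec(s["tcp_rot"]).as_matrix()
    print("t",round(s["time"],2),"pos",s["tool_pos"].round(4),"F",s["wrist_force"].round(1),"w",round(s["width"],3),"q",s["q"].round(2),"tilt",R[:,2].round(3))
    print("yaw y-axis",np.degrees(np.arctan2(R[1,1],R[0,1])).round(2))
    return s,R
E
python3 - <<'E'
from st import *
s,R=st()
a=0.293; u=np.array([-np.cos(a),-np.sin(a)]); t=np.array([np.sin(a),-np.cos(a)])
g=np.r_[A+.06*u-.04*t,.087]; print("goal",g,"delta tool",(R.T@(g-s["tool_pos"])).round(4), "want yaw",np.degrees(np.arctan2(t[1],t[0])))
E
```

```text
t 1.63 pos [ 0.5188 -0.0615  0.2193] F [ 0.5 -0.7 -0.7] w 0.0 q [-0.17 -0.01  1.98 -0.    1.15  1.12] tilt [ 0.017 -0.003 -1.   ]
yaw y-axis -73.86
goal [0.53900407 0.00896573 0.087     ] delta tool [ 0.0369 -0.0631  0.1324] want yaw -73.21233660266688
```

Call:
servo_tool(
  moves=[
    [255, [0.012, -0.021, 0], 0],
    [255, [0.012, -0.021, 0.01], 0],
    [255, [0.012, -0.021, 0.02], 0],
    [255, [0, 0, 0.02], 0],
    [255, [0, 0, 0.02], 0],
    [255, [0, 0, 0.015], 0],
    [255, [0, 0, 0], 0],
    [255, [0, 0, 0], 0],
  ],
)

```text
time: 2.3
tool_pos: [0.5373, 0.0161, 0.1286]
tcp_rot: [3.105, 0.443, 0.024]
wrist_force: [0.9, -0.4, 0.5]
width: -0.001
```

Run:
```python
from st import *
s,R=st()
a=0.293; u=np.array([-np.cos(a),-np.sin(a)]); t=np.array([np.sin(a),-np.cos(a)])
g=np.r_[A+.06*u-.04*t,.087]; print("delta tool",(R.T@(g-s["tool_pos"])).round(4))
c=bot.read_camera("side"); cv2.imwrite("pics/s1.png",cv2.resize(c["pixels"][120:260,220:400,::-1],(720,560),interpolation=2))
c=bot.read_camera("wrist"); cv2.imwrite("pics/w1.png",c["pixels"][:,:,::-1])
```

```text
t 2.3 pos [0.5373 0.0161 0.1286] F [ 0.9 -0.4  0.5] w -0.001 q [-0.01  0.11  2.03 -0.    0.98  1.27] tilt [ 0.016 -0.003 -1.   ]
yaw y-axis -73.75
delta tool [-0.0009  0.007   0.0416]
```

View pics/s1.png

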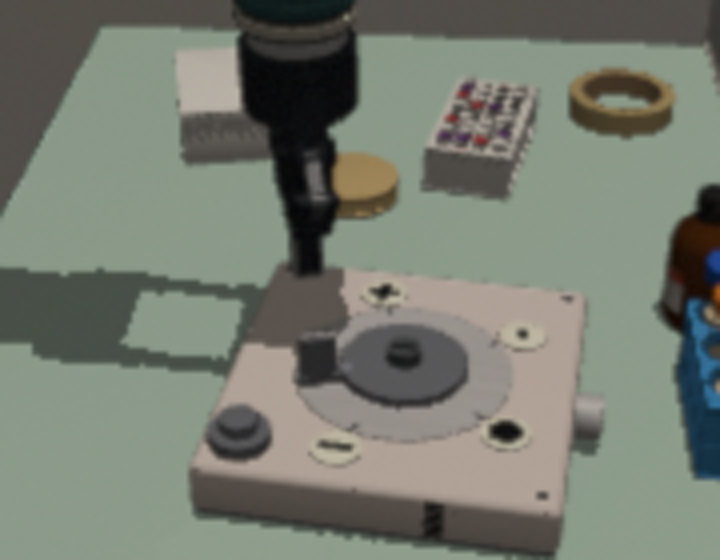

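View pics/w1.png

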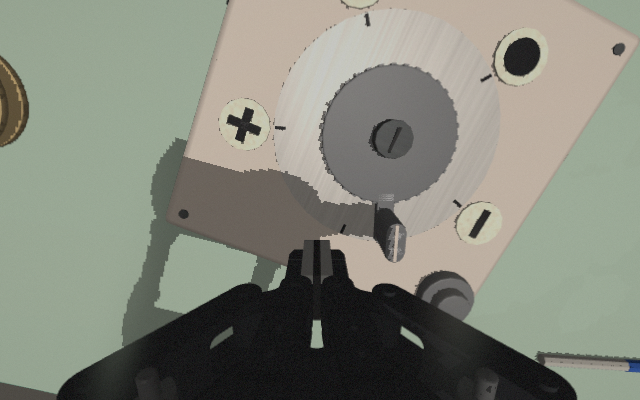

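The shut fingers sit left of and behind the tab, with clear space between them (side crop: fingertips near (305,270), tab near (318,358)). The wrist view confirms the slit at (480,223) and the tab at (393,228). Next I descend.

Call:
servo_tool(
  moves=[
    [255, [0, 0, 0.015], 0],
    [255, [0, 0, 0.015], 0],
    [255, [0, 0, 0.01], 0],
    [255, [0, 0, 0.004], 0],
    [255, [0, 0.003, 0], 0],
    [255, [0, 0.003, 0], 0],
    [255, [0, 0, 0], 0],
    [255, [0, 0, 0], 0],
  ],
)

```text
time: 3.07
tool_pos: [0.5478, 0.0077, 0.0941]
tcp_rot: [3.102, 0.439, 0.052]
wrist_force: [-0.7, -0.1, 0.0]
width: 0.002
```

```bash
cat >> st.py <<'E'
def look(n,tag):
    c=bot.read_camera(n); cv2.imwrite(f"pics/{tag}.png",c["pixels"][:,:,::-1]); return c
def rel():
    s,R=st(); d=s["tool_pos"][:2]-A; y=R[:2,1]/np.linalg.norm(R[:2,1]); x=np.array([-y[1],y[0]])
    print("tip z",round(s["tool_pos"][2]-.025,4),"radial offset along -toolx of axis",(d@x).round(4),"tangential",(d@y).round(4),"radius",np.hypot(*d).round(4),"azim",np.arctan2(-d[1],-d[0]).round(3), "y-yaw az",(np.arctan2(y[1],y[0])+np.pi/2).round(3))
    return s,R
E
python3 - <<'E'
from st import *
s,R=rel(); look("wrist","w2")
E
```

```text
t 3.07 pos [0.5478 0.0077 0.0941] F [-0.7 -0.1  0. ] w 0.002 q [-0.03  0.16  2.05 -0.    0.89  1.26] tilt [ 0.034 -0.003 -0.999]
yaw y-axis -73.92
tip z 0.0691 radial offset along -toolx of axis -0.0523 tangential -0.0356 radius 0.0633 azim -0.317 y-yaw az 0.281
```

View pics/w2.png

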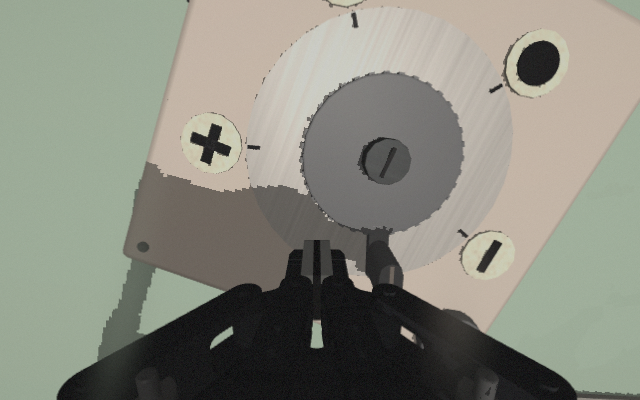

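Call:
servo_tool(
  moves=[
    [255, [-0.004, 0, 0.003], 0],
    [255, [-0.004, 0, 0.003], 0],
    [255, [-0.002, 0.003, 0.001], 0],
    [255, [0, 0.003, 0], 0],
    [255, [0, 0.003, 0], 0],
    [255, [0, 0.002, 0], 0],
    [255, [0, 0, 0], 0],
    [255, [0, 0, 0], 0],
  ],
)

```text
time: 3.78
tool_pos: [0.5413, -0.0072, 0.0873]
tcp_rot: [3.102, 0.438, 0.055]
wrist_force: [0.1, 0.9, -0.5]
width: -0.002
```

Run:
```python
from st import *
s,R=rel(); look("wrist","w3")
```

```text
t 3.78 pos [ 0.5413 -0.0072  0.0873] F [ 0.1  0.9 -0.5] w -0.002 q [-0.06  0.16  2.07 -0.    0.88  1.23] tilt [ 0.036 -0.003 -0.999]
yaw y-axis -73.92
tip z 0.0623 radial offset along -toolx of axis -0.0628 tangential -0.0231 radius 0.0669 azim -0.071 y-yaw az 0.281
```

View pics/w3.png

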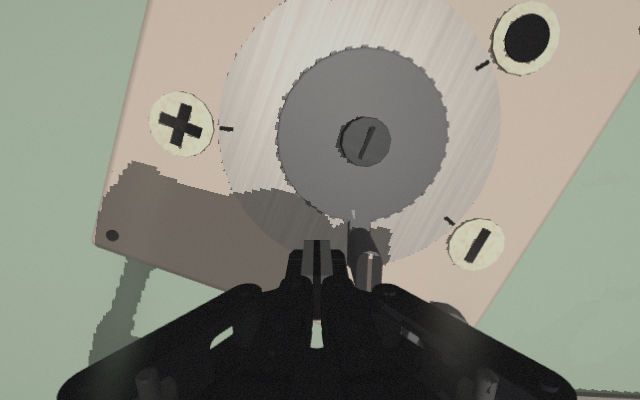

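The fingers are just short of the tab. I'll start the arc push: tangential shift plus a counter-clockwise turn.

Call:
servo_tool(
  moves=[
    [255, [0, 0.003, 0], 0],
    [255, [-0.0014, 0.0044, 0], -0.07],
    [255, [-0.0014, 0.0044, 0], -0.07],
    [255, [-0.0014, 0.0044, 0], -0.07],
    [255, [-0.0014, 0.0044, 0], -0.07],
    [255, [0, 0, 0], 0],
    [255, [0, 0, 0], 0],
    [255, [0, 0, 0], 0],
  ],
)

```text
time: 4.5
tool_pos: [0.5433, -0.0266, 0.0873]
tcp_rot: [3.007, 0.881, 0.051]
wrist_force: [-1.1, 0.9, -0.2]
width: 0.002
```

Run:
```python
from st import *
s,R=rel(); look("wrist","w4")
```

```text
t 4.5 pos [ 0.5433 -0.0266  0.0873] F [-1.1  0.9 -0.2] w 0.002 q [-0.1   0.17  2.06  0.01  0.88  0.9 ] tilt [ 0.034  0.001 -0.999]
yaw y-axis -57.36
tip z 0.0623 radial offset along -toolx of axis -0.0624 tangential -0.0226 radius 0.0664 azim 0.222 y-yaw az 0.57
```

View pics/w4.png

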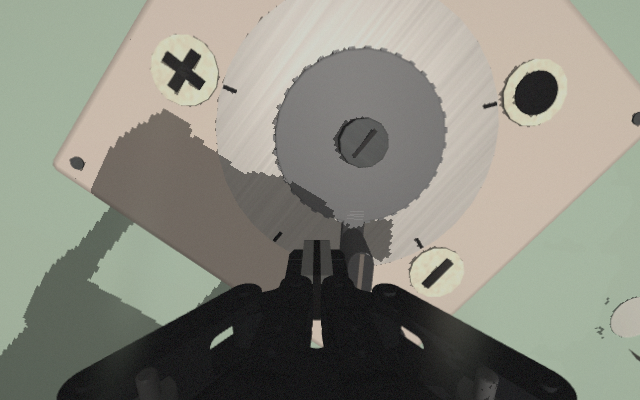

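The tab followed: it stays against the fingers at (358,250), and the slit is now nearer at (436,272). I'll continue.

Call:
servo_tool(
  moves=[
    [255, [-0.0014, 0.0044, 0], -0.07],
    [255, [-0.0014, 0.0044, 0], -0.07],
    [255, [-0.0014, 0.0044, 0], -0.07],
    [255, [-0.0014, 0.0044, 0], -0.07],
    [255, [-0.0014, 0.0044, 0], -0.07],
    [255, [-0.0014, 0.0044, 0], -0.07],
    [255, [0, 0, 0], 0],
    [255, [0, 0, 0], 0],
  ],
)

```text
time: 5.22
tool_pos: [0.5509, -0.0483, 0.0869]
tcp_rot: [2.751, 1.504, 0.037]
wrist_force: [-0.8, 0.2, 0.2]
width: -0.002
```

Run:
```python
from st import *
s,R=rel(); look("wrist","w5"); c=look("top","t5"); cv2.imwrite("pics/t5.png",cv2.resize(c["pixels"][125:255,250:390,::-1],(644,598),interpolation=2))
```

```text
t 5.22 pos [ 0.5509 -0.0483  0.0869] F [-0.8  0.2  0.2] w -0.002 q [-0.14  0.19  2.03  0.01  0.9   0.43] tilt [ 0.024  0.006 -1.   ]
yaw y-axis -32.69
tip z 0.0619 radial offset along -toolx of axis -0.0614 tangential -0.0284 radius 0.0677 azim 0.566 y-yaw az 1.0
```

View pics/w5.png

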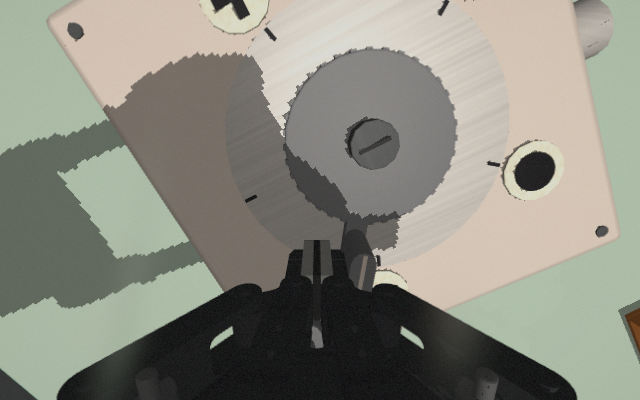

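View pics/t5.png

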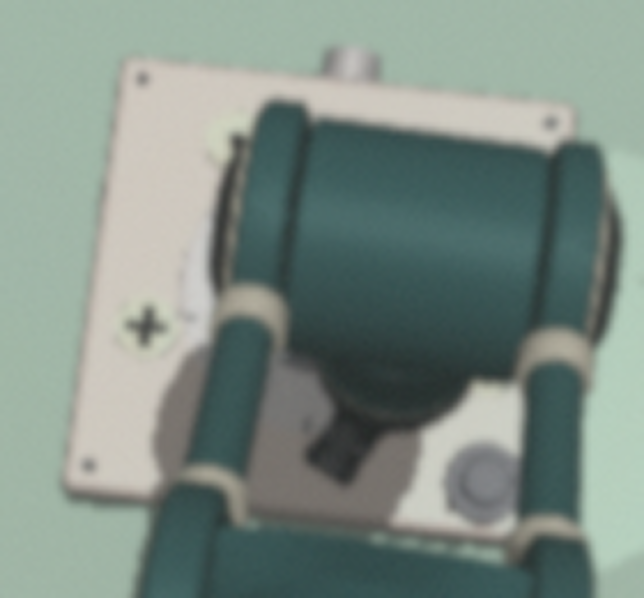

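Call:
servo_tool(
  moves=[
    [255, [-0.0006, 0.0035, 0], -0.03],
    [255, [-0.0006, 0.0035, 0], -0.03],
    [255, [-0.0006, 0.0035, 0], -0.03],
    [255, [-0.0006, 0.0035, 0], -0.03],
    [255, [0, 0, 0], 0],
    [255, [0, 0, 0], 0],
    [255, [0, 0, 0], 0],
    [255, [0, 0, 0], 0],
  ],
)

```text
time: 5.98
tool_pos: [0.5581, -0.0555, 0.0862]
tcp_rot: [2.663, 1.661, 0.028]
wrist_force: [0.1, 0.4, -0.1]
width: -0.002
```

Run:
```python
from st import *
s,R=rel(); look("wrist","w6"); c=look("side","s6"); cv2.imwrite("pics/s6.png",cv2.resize(c["pixels"][175:260,260:380,::-1],(720,510),interpolation=2))
```

```text
t 5.98 pos [ 0.5581 -0.0555  0.0862] F [ 0.1  0.4 -0.1] w -0.002 q [-0.15  0.21  2.01  0.01  0.91  0.3 ] tilt [ 0.016  0.007 -1.   ]
yaw y-axis -26.09
tip z 0.0612 radial offset along -toolx of axis -0.061 tangential -0.0257 radius 0.0662 azim 0.717 y-yaw az 1.115
```

View pics/w6.png

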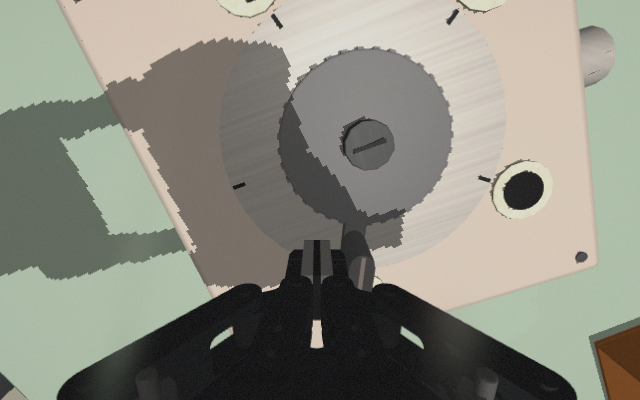

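View pics/s6.png

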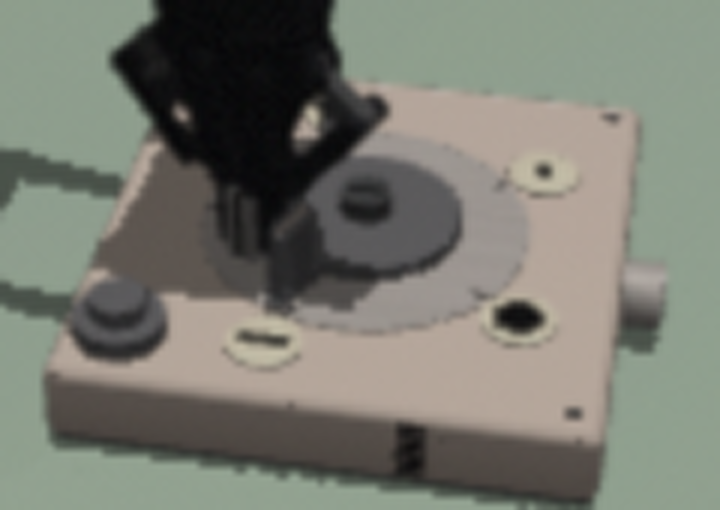

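Run:
```python
from st import *
c=bot.read_camera("side"); A2=np.array([.0,0])
As=np.array([.6067,-.0125])
f=lambda u,v:(260+(u+.5)/6-.5,175+(v+.5)/6-.5)
for (u,v) in ((290,220),(277,238),(303,203)):
    X=ray(c,f(u,v),.085)[:2]-As; print(X.round(4),np.hypot(*X).round(4),np.arctan2(-X[1],-X[0]).round(3))
cv2.imwrite("pics/s6z.png",cv2.resize(c["pixels"][195:240,285:335,::-1],(666,600),interpolation=2))
w=bot.read_camera("wrist"); 
for (u,v,z) in ((369,144,.066),(352,222,.055),(350,262,.085),(365,262,.085)):
    X=ray(w,(u,v),z); d=X[:2]-A; print("wrist",X.round(4),np.hypot(*d).round(4),np.arctan2(-d[1],-d[0]).round(3))
cv2.imwrite("pics/w6z.png",cv2.resize(w["pixels"][190:300,290:430,::-1],(763,600),interpolation=2))
```

```text
[-0.0308 -0.0502] 0.0589 1.02
[-0.0354 -0.0634] 0.0726 1.062
[-0.0261 -0.0374] 0.0456 0.961
wrist [ 0.6074 -0.0127  0.066 ] 0.0009 0.871
wrist [ 0.584  -0.0491  0.055 ] 0.0442 0.996
wrist [ 0.5764 -0.0543  0.085 ] 0.0528 0.93
wrist [ 0.5826 -0.0574  0.085 ] 0.052 1.06
```

View pics/s6z.png

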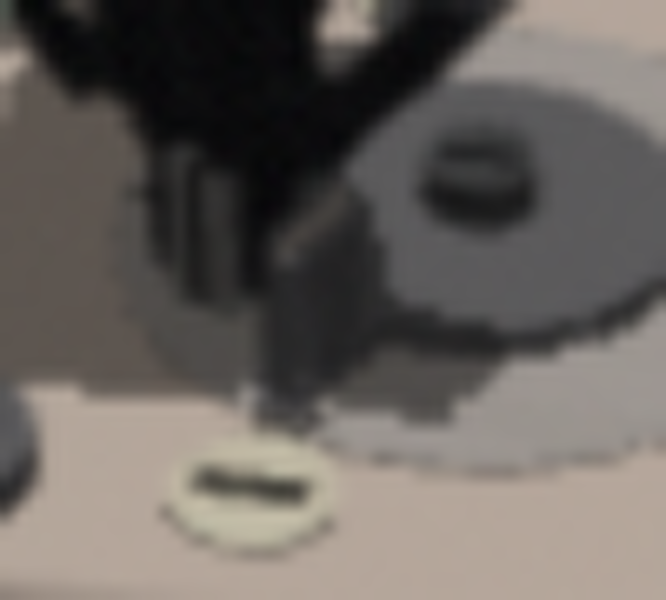

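View pics/w6z.png

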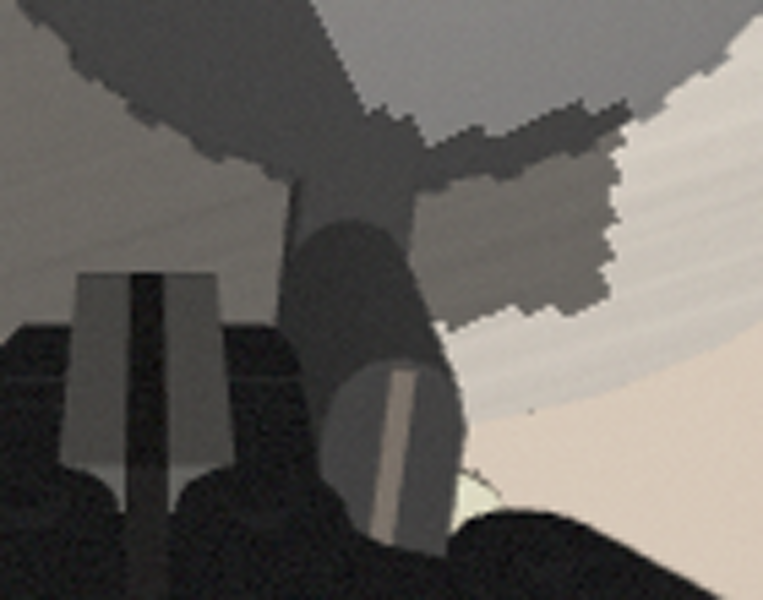

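The wrist crop shows the tab's top with a light centre line from zoom (400,375) to (383,540), which gives a good angle reading.

Run:
```python
from st import *
w=bot.read_camera("wrist")
f=lambda u,v:(290+(u+.5)/5.45-.5,190+(v+.5)/5.4545-.5)
for (u,v,z) in ((402,372,.085),(383,540,.085),(351,185,.055)):
    X=ray(w,f(u,v),z); d=X[:2]-A; print("wrist",X.round(4),np.hypot(*d).round(4),np.arctan2(-d[1],-d[0]).round(3))
# slit mark via same: wide label & pin
for (u,v) in ((524,190),):
    print("wide",ray(w,(u,v),.048))
```

```text
wrist [ 0.5827 -0.0551  0.085 ] 0.05 1.041
wrist [ 0.5749 -0.0691  0.085 ] 0.066 1.045
wrist [ 0.5846 -0.0504  0.055 ] 0.045 1.023
wide [ 0.67762365 -0.07721982  0.048     ]
```

Tab at 1.04, slit at 1.147, so about 6 mm more is needed.

Call:
servo_tool(
  moves=[
    [255, [-0.0003, 0.003, 0], -0.012],
    [255, [-0.0003, 0.003, 0], -0.012],
    [255, [-0.0003, 0.003, 0], -0.012],
    [255, [0, 0, 0], 0],
    [255, [0, 0, 0], 0],
    [255, [0, 0, 0], 0],
    [255, [0, 0, 0], 0],
    [255, [0, 0, 0], 0],
  ],
)

```text
time: 6.9
tool_pos: [0.5641, -0.0601, 0.0859]
tcp_rot: [-2.63, -1.715, -0.021]
wrist_force: [-1.6, 1.3, 1.6]
width: 0.002
```

Run:
```python
from st import *
rel();w=bot.read_camera("wrist")
cv2.imwrite("pics/w7z.png",cv2.resize(w["pixels"][190:300,290:430,::-1],(763,600),interpolation=2))
```

```text
t 6.9 pos [ 0.5641 -0.0601  0.0859] F [-1.6  1.3  1.6] w 0.002 q [-0.16  0.22  2.    0.01  0.91  0.25] tilt [ 0.01   0.009 -1.   ]
yaw y-axis -23.8
tip z 0.0609 radial offset along -toolx of axis -0.0617 tangential -0.0207 radius 0.0651 azim 0.831 y-yaw az 1.155
```

View pics/w7z.png

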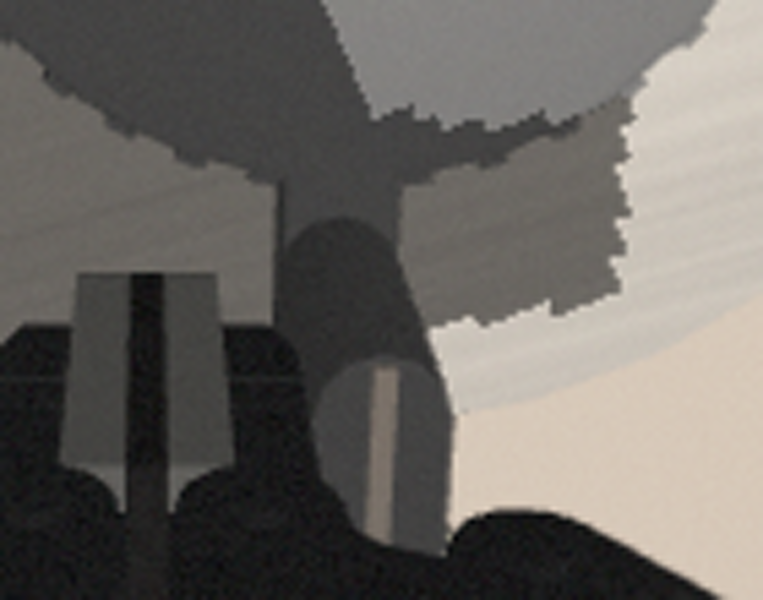

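Run:
```python
from st import *
w=bot.read_camera("wrist")
f=lambda u,v:(290+(u+.5)/5.45-.5,190+(v+.5)/5.4545-.5)
for (u,v,z) in ((387,370,.085),(379,540,.085),(338,185,.055)):
    X=ray(w,f(u,v),z); d=X[:2]-A; print("wrist",X.round(4),np.hypot(*d).round(4),np.arctan2(-d[1],-d[0]).round(3))
```

```text
wrist [ 0.5877 -0.0577  0.085 ] 0.05 1.153
wrist [ 0.5813 -0.0724  0.085 ] 0.0661 1.154
wrist [ 0.5891 -0.0532  0.055 ] 0.0453 1.14
```

The tab is at 1.15 against a target of 1.147. I'll back off and rise to verify.

Call:
servo_tool(
  moves=[
    [255, [0, -0.006, 0], 0],
    [255, [0, -0.01, 0], 0],
    [255, [0, -0.015, 0], 0],
    [255, [-0.005, -0.005, -0.02], 0],
    [255, [-0.02, 0, -0.03], 0],
    [255, [-0.02, 0, -0.03], 0],
    [255, [-0.02, 0, 0], 0],
    [255, [0, 0, 0], 0],
  ],
)

```text
time: 7.67
tool_pos: [0.4982, -0.1045, 0.1653]
tcp_rot: [2.628, 1.722, 0.02]
wrist_force: [0.0, 0.5, -0.4]
width: 0.001
```

Run:
```python
from st import *
rel();w=look("wrist","w8")
t=look("top","t8"); cv2.imwrite("pics/t8.png",cv2.resize(t["pixels"][125:255,250:390,::-1],(644,598),interpolation=2))
c=bot.read_camera("side"); cv2.imwrite("pics/s8.png",cv2.resize(c["pixels"][175:260,260:380,::-1],(720,510),interpolation=2))
```

```text
t 7.67 pos [ 0.4982 -0.1045  0.1653] F [ 0.   0.5 -0.4] w 0.001 q [-0.26  0.02  2.06  0.01  1.06  0.14] tilt [ 0.011  0.007 -1.   ]
yaw y-axis -23.54
tip z 0.1403 radial offset along -toolx of axis -0.1286 tangential -0.0637 radius 0.1435 azim 0.7 y-yaw az 1.16
```

View pics/w8.png

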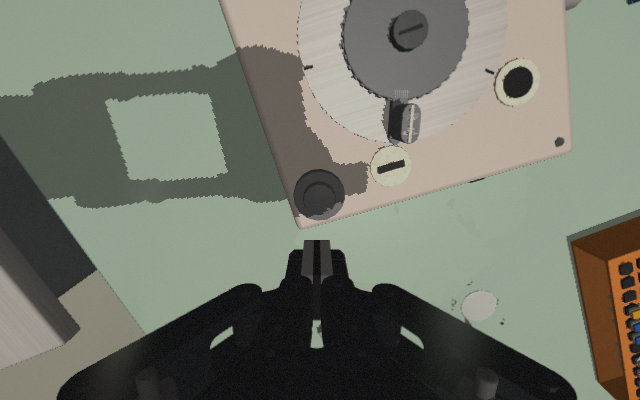

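View pics/s8.png

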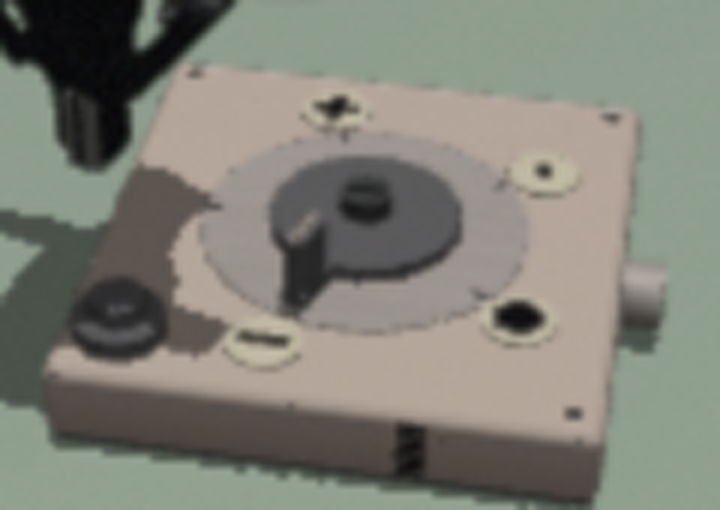

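The wrist view now shows the tab top at (410,123), the slit at (390,167), the hub at (409,31) and the button at (319,193). I'll compute the angles and the button's position.

Run:
```python
from st import *
w=bot.read_camera("wrist")
for (n,u,v,z) in (("tab",408,138,.085),("tab",413,106,.085),("slit",390.5,167,.048),("wide",517.5,82,.048),("hub",410,30,.066),("btn",319,193,.057)):
    X=ray(w,(u,v),z); d=X[:2]-A; print(n,X.round(4),np.hypot(*d).round(4),np.arctan2(-d[1],-d[0]).round(3))
P=np.array([[u,v] for u in range(312,327) for v in range(186,201)])
D=w["depth"][P[:,1],P[:,0]]; k=D>0
p=cv2.undistortPoints(P[k].reshape(-1,1,2).astype(float),w["intrinsics"],w["dist"])[:,0]
W=(np.c_[p,np.ones(k.sum())]*D[k][:,None]-w["t"])@w["R"]; print("btn depth",np.median(W,0))
s,R=st(); g=np.array([.506,-.0965,.12]); print((R.T@(g-s["tool_pos"])).round(4))
cv2.imwrite("pics/w8z.png",cv2.resize(w["pixels"][80:230,270:470,::-1],(800,600),interpolation=2))
```

```text
tab [ 0.5795 -0.0739  0.085 ] 0.0681 1.139
tab [ 0.5889 -0.0559  0.085 ] 0.0478 1.16
slit [ 0.5686 -0.0976  0.048 ] 0.0942 1.139
wide [ 0.6779 -0.0748  0.048 ] 0.094 2.41
hub [ 0.6079 -0.0114  0.066 ] 0.0006 -1.469
btn [ 0.5078 -0.0921  0.057 ] 0.1283 0.674
btn depth [ 0.50865824 -0.0894814   0.0667976 ]
t 7.87 pos [ 0.4992 -0.102   0.1639] F [-0.6  0.5 -0.8] w 0.001 q [-0.26  0.02  2.05  0.01  1.06  0.15] tilt [ 0.01   0.009 -1.   ]
yaw y-axis -23.47
[0.0072 0.0038 0.044 ]
```

View pics/w8z.png

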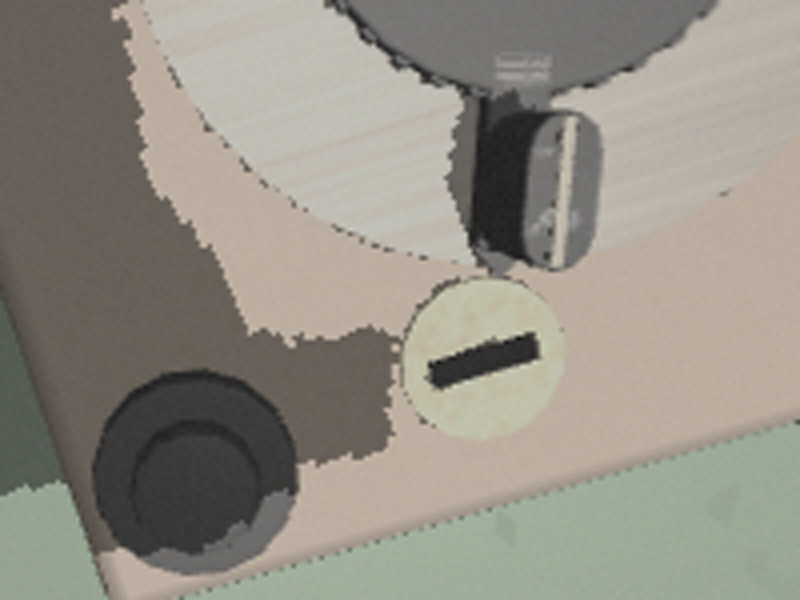

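The tab is at 1.15 and the slit at 1.14, so the error is about 1 mm. Next I move over the button.

Call:
servo_tool(
  moves=[
    [255, [0.0036, 0.002, 0.01], 0],
    [255, [0.0036, 0.002, 0.01], 0],
    [255, [0, 0, 0.01], 0],
    [255, [0, 0, 0.01], 0],
    [255, [0, 0, 0], 0],
    [255, [0, 0, 0], 0],
    [255, [0, 0, 0], 0],
    [255, [0, 0, 0], 0],
  ],
)

```text
time: 8.53
tool_pos: [0.5038, -0.0915, 0.1128]
tcp_rot: [-2.613, -1.723, -0.008]
wrist_force: [0.2, -0.1, 0.4]
width: 0.0
```

Run:
```python
from st import *
s,R=st(); g=np.array([.5065,-.096,.09]); print((R.T@(g-s["tool_pos"])).round(4), "tip",(s["tool_pos"]+.025*R[:,2]).round(4))
w=look("wrist","w9"); c=bot.read_camera("side"); cv2.imwrite("pics/s9.png",cv2.resize(c["pixels"][175:260,260:380,::-1],(720,510),interpolation=2))
```

```text
t 8.53 pos [ 0.5038 -0.0915  0.1128] F [ 0.2 -0.1  0.4] w 0.0 q [-0.24  0.1   2.08  0.01  0.97  0.16] tilt [-0.002  0.013 -1.   ]
yaw y-axis -23.2
[-0.0034  0.0044  0.0227] tip [ 0.5038 -0.0911  0.0878]
```

View pics/w9.png

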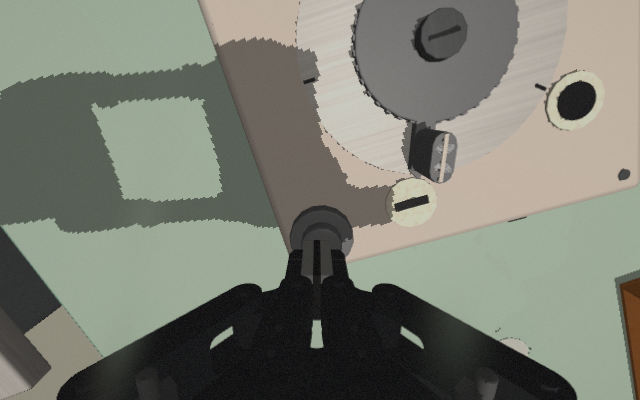

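View pics/s9.png

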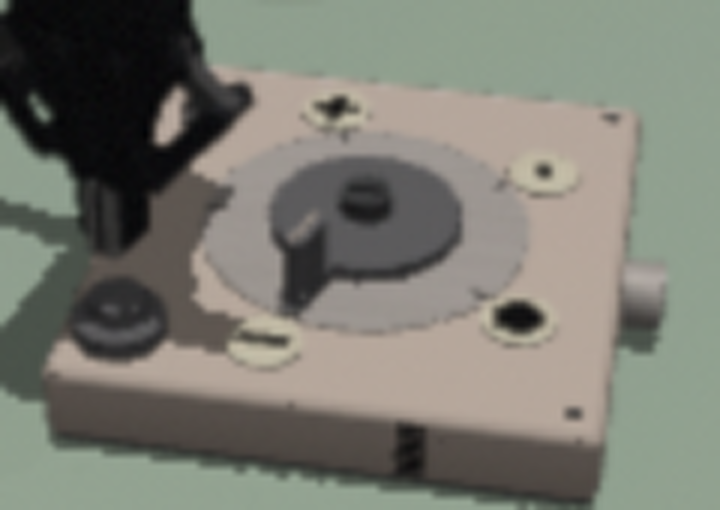

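Call:
servo_tool(
  moves=[
    [255, [-0.0015, 0.002, 0.005], 0],
    [255, [-0.0015, 0.002, 0.005], 0],
    [255, [0, 0, 0.004], 0],
    [255, [0, 0, 0], 0],
    [255, [0, 0, 0], 0],
    [255, [0, 0, 0], 0],
    [255, [0, 0, 0], 0],
    [255, [0, 0, 0], 0],
  ],
)

```text
time: 9.3
tool_pos: [0.5082, -0.0973, 0.0996]
tcp_rot: [-2.617, -1.723, -0.014]
wrist_force: [0.2, -0.3, 0.3]
width: 0.005
```

Run:
```python
from st import *
s,R=st(); g=np.array([.5065,-.096,.09]); print((R.T@(g-s["tool_pos"])).round(4), "tip",(s["tool_pos"]+.025*R[:,2]).round(4))
c=bot.read_camera("side"); cv2.imwrite("pics/s10.png",cv2.resize(c["pixels"][200:245,262:312,::-1],(666,600),interpolation=2))
print(proj(c,[[.5065,-.096,.065]]))
```

```text
t 9.3 pos [ 0.5082 -0.0973  0.0996] F [ 0.2 -0.3  0.3] w 0.005 q [-0.24  0.12  2.09  0.01  0.93  0.15] tilt [ 0.003  0.012 -1.   ]
yaw y-axis -23.28
[ 0.0004 -0.0021  0.0097] tip [ 0.5083 -0.097   0.0746]
[[279.93111886 224.07787356]]
```

View pics/s10.png

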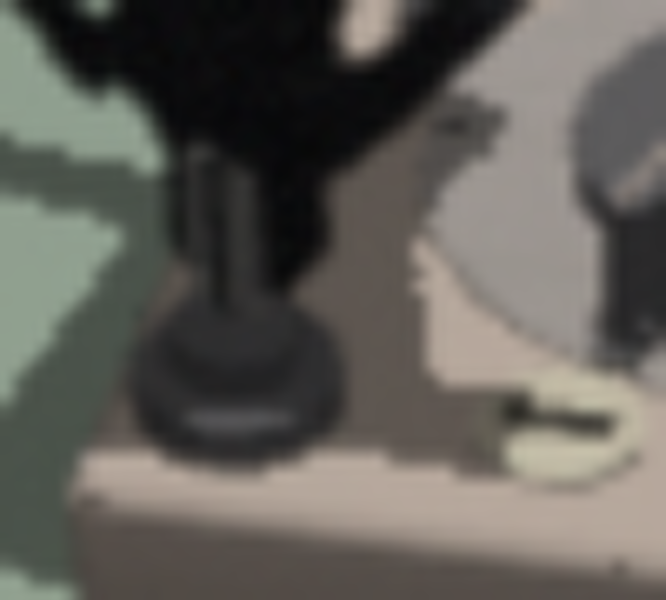

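The fingertips are centred above the button (zoom about (240,310)), so I press down in small rows.

Call:
servo_tool(
  moves=[
    [255, [0, -0.001, 0.004], 0],
    [255, [0, 0, 0.004], 0],
    [255, [0, 0, 0.003], 0],
    [255, [0, 0, 0.003], 0],
    [255, [0, 0, 0.002], 0],
    [255, [0, 0, 0.001], 0],
    [255, [0, 0, 0], 0],
    [255, [0, 0, 0], 0],
  ],
)

```text
time: 10.02
tool_pos: [0.5085, -0.0969, 0.087]
tcp_rot: [-2.617, -1.725, -0.014]
wrist_force: [-1.6, 0.3, 4.7]
width: -0.001
```

Run:
```python
from st import *
s,R=st()
c=bot.read_camera("side"); cv2.imwrite("pics/s11.png",cv2.resize(c["pixels"][200:245,262:312,::-1],(666,600),interpolation=2))
```

```text
t 10.02 pos [ 0.5085 -0.0969  0.087 ] F [-1.6  0.3  4.7] w -0.001 q [-0.24  0.14  2.09  0.01  0.91  0.15] tilt [ 0.003  0.011 -1.   ]
yaw y-axis -23.23
```

View pics/s11.png

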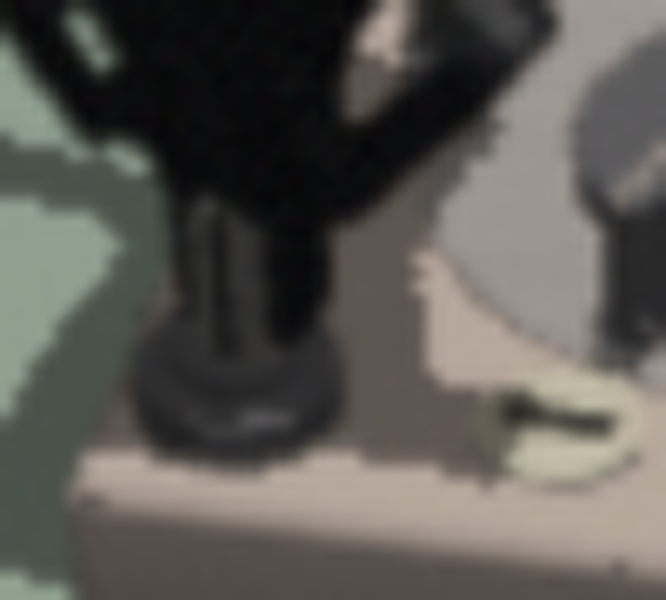

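The force is 4.7 N, so the spring is nearly fully compressed. I'll go a little further to the stop.

Call:
servo_tool(
  moves=[
    [255, [0, 0, 0.002], 0],
    [255, [0, 0, 0.002], 0],
    [255, [0, 0, 0.002], 0],
    [255, [0, 0, 0.002], 0],
    [255, [0, 0, 0.001], 0],
    [255, [0, 0, 0.001], 0],
    [255, [0, 0, 0.001], 0],
    [255, [0, 0, 0.001], 0],
  ],
)

```text
time: 10.73
tool_pos: [0.5087, -0.097, 0.0859]
tcp_rot: [-2.614, -1.725, -0.009]
wrist_force: [-5.1, 1.1, 13.4]
width: 0.005
```

A hard stop with 13 N. I'll look before releasing.

Run:
```python
from st import *
s,R=st()
c=bot.read_camera("side"); cv2.imwrite("pics/s12.png",cv2.resize(c["pixels"][200:245,262:312,::-1],(666,600),interpolation=2))
look("wrist","w12")
```

```text
t 10.73 pos [ 0.5087 -0.097   0.0859] F [-5.1  1.1 13.4] w 0.005 q [-0.24  0.14  2.09  0.01  0.91  0.15] tilt [-0.001  0.011 -1.   ]
yaw y-axis -23.17
```

View pics/s12.png

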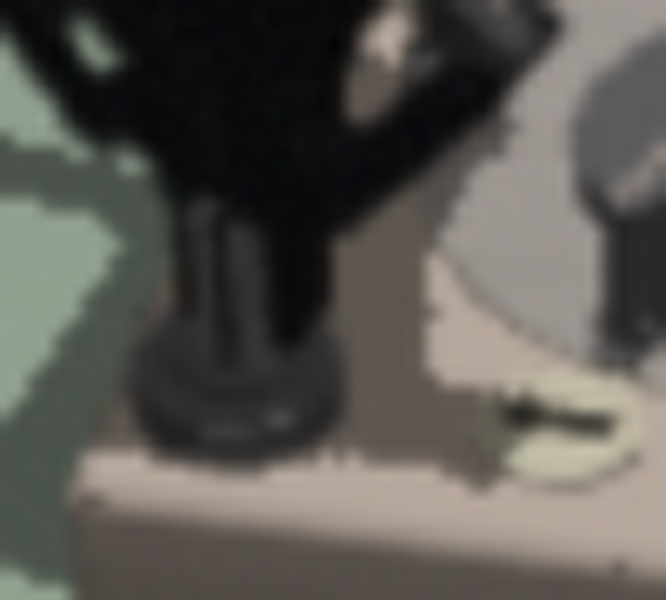

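Call:
servo_tool(
  moves=[
    [255, [0, 0, -0.002], 0],
    [255, [0, 0, 0], 0],
    [255, [0, 0, 0], 0],
    [255, [0, 0, 0], 0],
    [255, [0, 0, 0], 0],
    [255, [0, 0, 0], 0],
    [255, [0, 0, 0], 0],
    [255, [0, 0, 0], 0],
  ],
)

```text
time: 11.5
tool_pos: [0.5088, -0.097, 0.0873]
tcp_rot: [-2.614, -1.725, -0.009]
wrist_force: [-1.5, 0.1, 3.9]
width: 0.001
```

Call:
servo_tool(
  moves=[
    [255, [0, 0, -0.002], 0],
    [255, [0, 0, 0], 0],
    [255, [0, 0, 0], 0],
    [255, [0, 0, 0], 0],
    [255, [0, 0, 0], 0],
    [255, [0, 0, 0], 0],
    [255, [0, 0, 0], 0],
    [255, [0, 0, 0], 0],
  ],
)

```text
time: 12.17
tool_pos: [0.5089, -0.097, 0.0891]
tcp_rot: [-2.614, -1.725, -0.009]
wrist_force: [-1.0, 0.1, 3.6]
width: 0.002
```

Call:
servo_tool(
  moves=[
    [255, [0, 0, -0.002], 0],
    [255, [0, 0, 0], 0],
    [255, [0, 0, 0], 0],
    [255, [0, 0, 0], 0],
    [255, [0, 0, 0], 0],
    [255, [0, 0, 0], 0],
    [255, [0, 0, 0], 0],
    [255, [0, 0, 0], 0],
  ],
)

```text
time: 12.83
tool_pos: [0.509, -0.097, 0.0909]
tcp_rot: [-2.614, -1.725, -0.01]
wrist_force: [-0.5, 0.7, 2.6]
width: 0.003
```

The spring force is still 2.6 N at 5 mm above the stop, so the button really was pressed through its full travel. I'll lift clear and do the final check.

Call:
servo_tool(
  moves=[
    [255, [0, 0, -0.005], 0],
    [255, [0, 0, -0.015], 0],
    [255, [0, 0, -0.03], 0],
    [255, [0, 0, -0.03], 0],
    [255, [-0.02, 0, -0.02], 0],
    [255, [-0.02, 0, 0], 0],
    [255, [0, 0, 0], 0],
    [255, [0, 0, 0], 0],
  ],
)

```text
time: 13.5
tool_pos: [0.4905, -0.1349, 0.1937]
tcp_rot: [-2.609, -1.724, -0.003]
wrist_force: [-0.3, -0.1, 0.3]
width: 0.002
```

Run:
```python
from st import *
s,R=st()
w=look("wrist","w13"); c=look("side","s13"); print(np.abs(s["joint_vel"]).max())
```

```text
t 13.5 pos [ 0.4905 -0.1349  0.1937] F [-0.3 -0.1  0.3] w 0.002 q [-0.32  0.    2.02  0.01  1.13  0.07] tilt [-0.006  0.013 -1.   ]
yaw y-axis -23.09
0.022979243856307376
```

View pics/w13.png

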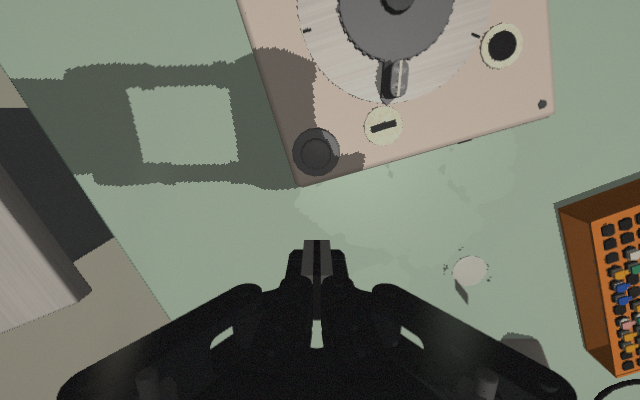

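View pics/s13.png

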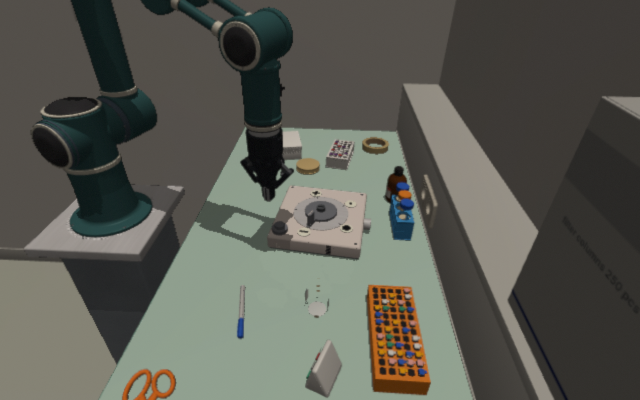

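The tab still points at the slit label: in the wrist view the tab is at (393,80) and the slit at (383,126). The button is up, the arm is clear, and the marker, beaker and dishes are where they were. I'm handing in.

Run:
```python
from st import *
w=bot.read_camera("wrist")
for (n,u,v,z) in (("tab",401,78,.085),("slit",383,126.5,.048)):
    X=ray(w,(u,v),z); d=X[:2]-A; print(n,X.round(4),np.hypot(*d).round(4),np.arctan2(-d[1],-d[0]).round(3))
print(bot.finish_job())
```

```text
tab [ 0.5831 -0.0679  0.085 ] 0.0612 1.152
slit [ 0.5665 -0.0993  0.048 ] 0.0966 1.127
the job is handed in; nothing more can be done
None
```

I pushed the tab round to the slit label with the shut fingertips, backed off, then pressed the start button down to its stop and let it go. The job is handed in at about 13.5 s of the 51 s allowed; the hand-in gives no verdict.

- **Tab angle:** my last reading put the tab at 1.152 rad and the slit at 1.127 rad, measured from straight towards the robot. That is about 2.4 mm at the label, inside the 10 mm limit. The label fit (1.147) and the earlier wrist view (1.139) gave about 1 mm.
- **Button press:** the force reached 13 N against a hard stop. On the way up the spring still pushed with 2.6 N about 5 mm above that stop, so I take it as fully pressed. I then lifted clear, and the wrist force returned to about zero.
- **Other objects:** by eye in the last side view, the petri dishes, beaker and marker pen had not moved and the selector looked seated. I did not measure these.
- **Disagreement:** the side and top cameras placed things about 2–3 mm apart, near the stated calibration error, so I worked from the average of the two.

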